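# Push the vial rack past the post into its bay

### The arm

A 6-joint arm with a two-finger parallel gripper is mounted at the origin on a cart in front of the work surface, level with it; the furniture and walls round the work are solid. World frame = base frame: x ahead of the robot, y to its left, z up, the work surface at z = 0. Lengths are in m, angles in rad, forces in N, time in s.
With the tool pointing down it reaches from about 0.3 to 0.775 m from the base axis. Payload 14.6 kg.
Tool frame: the origin (TCP) lies midway between the tips of the shut fingers; the grasp point (between the pads) lies 19 mm behind it; z points along the fingers, y is the direction in which the jaws open and shut (so a half turn about z gives the same grasp; the last joint's range is limited). The gripper opens to 94 mm and grips with 3 to 60 N. Pads are 16 mm wide; open, the fingers measure 119 mm over their backs; the gripper's body (75 mm by 177 mm) begins 78 mm behind the grasp point.
Start: joints at [1.213, 0.3, 1.521, -0, 1.321, -0.067], TCP at [0.158, 0.527, 0.205] pointing down, gripper open.
Joint ranges: [-3.03, 3.03], [-0.79, 2.21], [0.23, 2.52], [-1.04, 4.18], [0, 3.07], [-2.55, 2.55]. Speed limits (rad/s): [2.22, 2.22, 2.57, 3.14, 3.14, 3.14].

### API

Orientations are given as [roll, pitch, yaw] about the fixed x, y, z axes, in that order (R = Rz(yaw) Ry(pitch) Rx(roll)).
In Python, from station import readout, imaging, job gives the robot as it stands.
- The arm moves only by the tool arm_command, never from a script. Its argument "increments" is a list of rows, each an object with "gripper": the opening, from 0 (shut) to 1 (fully open); "slide": the shift along the world's x, y, z in m, a list of three; "yaw": the turn about the world's z in rad. A call has 1 to 8 rows; each row is the pose to reach, as a shift and turn from the pose commanded when the call began; what a row does not reach only later rows make up. A row lasts 1/8 s, in which the tool goes at most 62.5 mm and 10.7 degrees, less where a joint would pass 70% of its speed; a pose out of reach is approached as far as the arm can. A call with a gripper value outside its range is refused whole. The fingers move at their own pace and stop on an object; "grip_force" is the grip in N (left out, the last holds). Time passes only in rows, so rows that repeat a pose let the fingers close. It gives the time, the measured TCP pose, the force and the opening at its end, in the units of the state.
- readout.get_obs(): the state, without advancing time (a new reading comes with each control period).
- imaging.camera(name): name is "side" or "top"; returns a dict with "color" (480x640x3 uint8, red, green, blue), "mtx" (3x3 intrinsics, pixels), "D" ([k1, k2, p1, p2, k3] as OpenCV has them; the pictures are not rectified), "rvec" (rotation vector, rad) and "tvec" (3), from world to camera coordinates, as OpenCV has them. Camera axes: x right, y down, z forward; pixel columns grow to the right and rows downward; lengths in m; the calibration is good to about 2 mm. A picture is of the moment at which its call begins. There is no depth.
- job.hand_in(): hands the job in, once; it reports no verdict.
The state is a dict: "time_s": time; "qpos": joint angles; "joint_vel": joint speeds; "tau": joint torques, N m; "ee_pos": TCP position; "eef_rot": TCP orientation; "force": force on the tool from outside, world axes, zero at the start; "moment": the same for the moment, N m; "grip_width": finger opening in m.
Only numpy, scipy, OpenCV 4.12 (cv2) and the standard library are available. Lean on these libraries where they do the work, as an engineer would, in place of code of your own. Each camera call takes 0.05 s, during which the arm holds its last target. There are 200 camera calls.

### The job

Push the long white vial rack into the aluminium docking bay, angling its leading end behind the steel post and then swinging the other end in, until its long side lies flat against the back fence between the two end cheeks. Only push it from outside with the fingertips: do not take it between the fingers, lift it off the bench or tip it over, and leave the other things on the bench where they are.

Things in the scene. Friction and masses are not known exactly. Their poses are not given: they have to be found in the camera images.
- rack_mid (a point): Centre of the loose white single-row vial rack: 44 mm wide, 220 mm long, 42 mm high, eight grey-capped vials fixed in it reach 62 mm. The point lies half-way along, across and up the white body, 21 mm above the bench. y runs along the rack, x across it; at the start y points roughly to the robot's left and x away from the robot.
- rack_left_end (a point): Middle of the rack's left end face (the end that leads into the bay), 110 mm along +y from rack_mid, 21 mm above the bench.
- rack_right_end (a point): Middle of the rack's right end face, 110 mm along -y from rack_mid, 21 mm above the bench.
- bay: Fixed aluminium docking bay, 45 mm high, open to the robot, bench as floor. Origin: on the bench, middle of the fence's inner face. x points into the fence, y along it to the left. Fence 6 mm thick; 6 mm end cheeks with inner faces at y = +-122.5 mm reach from the fence to x = -75 (left) and -60 mm (right). Feet 4 mm high outside, to y = +-149 and x = +33 mm.
- post: Fixed upright steel post, 18 mm diameter, 59 mm high, standing on the bench in front of the left part of the bay's mouth, about 98 mm in front of the fence and 55 mm left of the bay's middle. Origin: centre of its foot.
- dish_a: Loose petri dish, 93 mm across, 16 mm high, to the left near the post; origin at the centre of its underside. Not to be moved.
- dish_b: Loose petri dish, 93 mm across, 15 mm high, to the right; origin at the centre of its underside. Not to be moved.
- the_forceps: Loose steel forceps, 130 mm long, 10 mm high, lying to the right; origin at the centre of the underside. Not to be moved.
- reagent_bottle: Loose white screw-cap bottle, 47 mm across, 100 mm high, standing behind the bay; origin at the centre of its underside. Not to be moved.
- tube_out_0: Loose culture tube, 193 mm long, 20 mm thick, lying at the right; origin at the centre of its underside. Not to be moved.
- marker_0: Loose marker pen, 131 mm long, 13 mm thick, lying at the far left; origin at the centre of its underside. Not to be moved.
- rack: The same vial rack as a body (about 0.35 kg, give or take a third): origin at the centre of its underside, axes as at rack_mid. It starts nearer the robot than the bay and to the right of it. Its sides are plain and upright and can be pushed anywhere.

How it is judged:
By the outcome, as a careful person would: the job done as asked, in the order asked, and still so for the second after the job is handed in, with the robot touching nothing.
It also fails if it takes over 64 s, if anything falls off the work surface, if the arm or the gripper's body presses on something with over 40 N, if the wrist force passes 120 N, or if a joint passes its speed limit or range.

## Working session

There is one attempt and no reset: what is moved stays moved. The work goes in short steps, Python scripts to look and compute and a tool call to move; the robot and the scene stay as the last step left them, time stands still between calls to the robot, and variables do not carry over. Pictures are saved under pics/ and viewed, about 8 in all and at most 12, crops included, and the job is handed in when it is done.

Besides the shell and the picture viewer there is one more tool, called after "Call:" as name([rows], argument=value, ...), one row to a line, values as JSON. arm_command: Moves the arm, as the interface text tells. Its arguments: {"type":"object","properties":{"increments":{"type":"array","items":{"type":"object","properties":{"gripper":{"type":"number"},"slide":{"type":"array","items":{"type":"number"}},"yaw":{"type":"number"}}}},"grip_force":{"type":"number"}},"required":["increments"]}

```bash
mkdir -p pics; cat > h.py <<'E'
import numpy as np, cv2
from station import readout, imaging, job
def snap(n,f):
    c=imaging.camera(n); cv2.imwrite(f'pics/{f}.png',c['color'][:,:,::-1]); np.savez(f'pics/{f}.npz',**{k:np.array(c[k],float) for k in('mtx','D','rvec','tvec')}); return c
def w(f,pts,z):
    c=np.load(f'pics/{f}.npz'); p=cv2.undistortPoints(np.array(pts,float).reshape(-1,1,2),c['mtx'],c['D']).reshape(-1,2)
    R=cv2.Rodrigues(c['rvec'])[0]; o=-R.T@c['tvec'].ravel(); d=np.c_[p,np.ones(len(p))]@R
    z=np.broadcast_to(z,len(p)); return o+d*((z-o[2])/d[:,2])[:,None]
def px(f,P):
    c=np.load(f'pics/{f}.npz'); return cv2.projectPoints(np.array(P,float).reshape(-1,1,3),c['rvec'],c['tvec'],c['mtx'],c['D'])[0].reshape(-1,2)
E
python3 - <<'E'
from h import *
snap('top','t0');snap('side','s0')
o=readout.get_obs();print(o['ee_pos'],o['eef_rot'],o['time_s'],o['force'])
for f in('t0','s0'):
    c=np.load(f'pics/{f}.npz');R=cv2.Rodrigues(c['rvec'])[0];print(-R.T@c['tvec'].ravel(),R[2],c['mtx'][0,0])
E
```

```text
[0.15761141 0.52667789 0.20493724] [-3.14053993e+00 -3.04262383e-05  2.85082494e+00] 0.1 [-0.05246834 -0.3247913   0.95505977]
[0.48457096 0.11611627 1.17906032] [ 0.07187461 -0.00465553 -0.99740281] 436.44574283333293
[0.0874974  1.31205747 0.75270565] [ 0.33284586 -0.80647605 -0.48868192] 533.4972518324669
```

View pics/t0.png

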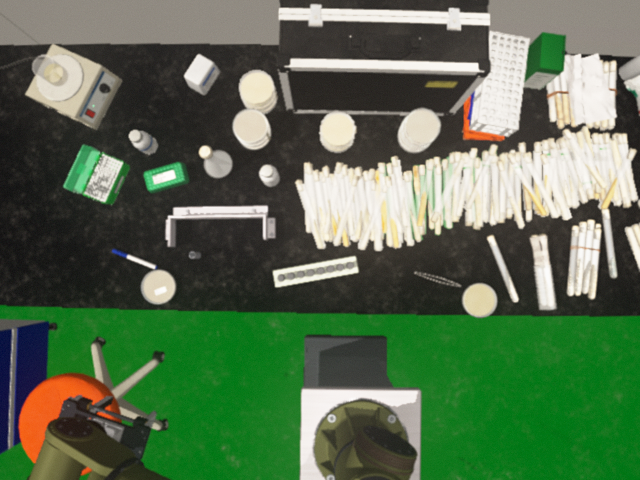

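View pics/s0.png

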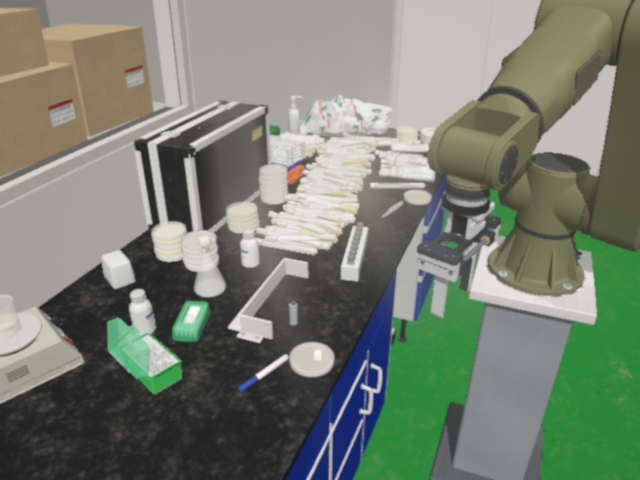

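The top view shows the bay at about (167–275, 207–245), the post at (195,255), the rack at (273–358, 258–287) and dish_a at (158,287). I'll enlarge that area.

```bash
python3 - <<'E'
from h import *
i=cv2.imread('pics/t0.png');cv2.imwrite('pics/c0.png',cv2.resize(i[195:315,140:365],None,fx=3.5,fy=3.5,interpolation=cv2.INTER_CUBIC))
E
```

```text
(no output)
```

View pics/c0.png

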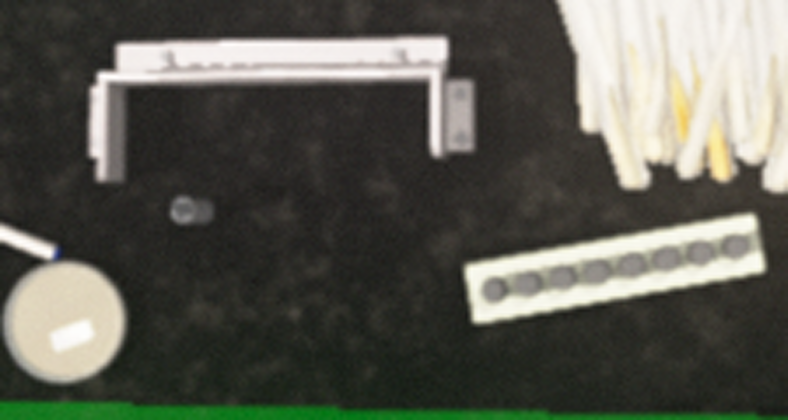

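```bash
python3 - <<'E'
from h import *
f=lambda L:np.array(L,float)/3.5+np.array([140-.36,195-.36])
np.set_printoptions(precision=4,suppress=True)
print('bay top: Lcheek outer back, Lcheek tip outer, inner tip, Rback outer, Rtip inner, Rtip outer');print(w('t0',f([(97,73),(97,181),(110,181),(443,67),(431,157),(443,157)]),.045))
print('inner fence',w('t0',f([(112,82),(430,77)]),.045))
print('post',w('t0',f([(183,210)]),.059))
print('rack',w('t0',f([(465,265),(753,213),(765,271),(473,324)]),.042))
print('dish',w('t0',f([(66,321)]),.016), 'bottle/tubes near', w('t0',f([(632,188),(55,250)]),.01))
print('benchedge',w('t0',f([(10,402),(780,415)]),0))
E
```

```text
bay top: Lcheek outer back, Lcheek tip outer, inner tip, Rback outer, Rtip inner, Rtip outer
[[0.6032 0.5197 0.045 ]
 [0.5223 0.5163 0.045 ]
 [0.5225 0.5065 0.045 ]
 [0.6121 0.2597 0.045 ]
 [0.5447 0.2669 0.045 ]
 [0.5448 0.2579 0.045 ]]
inner fence [[0.5967 0.5081 0.045 ]
 [0.6044 0.2692 0.045 ]]
post [[0.5017 0.4466 0.059 ]]
rack [[0.465  0.2399 0.042 ]
 [0.5073 0.0267 0.042 ]
 [0.4644 0.0172 0.042 ]
 [0.4216 0.2329 0.042 ]]
dish [[0.4162 0.5461 0.016 ]] bottle/tubes near [[0.5255 0.117  0.01  ]
 [0.4699 0.5591 0.01  ]]
benchedge [[0.3522 0.5934 0.    ]
 [0.3539 0.0007 0.    ]]
```

```bash
cat > plan.py <<'E'
import numpy as np, heapq, itertools
def obst(post=(-97,60)):
    t=np.linspace(0,2*np.pi,24)
    L=[np.c_[post[0]+9*np.cos(t),post[1]+9*np.sin(t)]]
    s=lambda a,b:np.linspace(a,b,60)
    L+=[s((0,-122.5),(0,122.5)),s((0,122.5),(-75,122.5)),s((-75,122.5),(-75,128.5)),s((0,-122.5),(-60,-122.5)),s((-60,-122.5),(-60,-128.5)),s((0,-128.5),(-60,-128.5))]
    return np.vstack(L)
O=obst()
def clear(x,y,a):   # a>0: left end deeper; rack y-axis=(sin a,cos a), x-axis=(cos a,-sin a)
    d=O-[x,y]; q=np.abs(np.c_[d@[np.cos(a),-np.sin(a)],d@[np.sin(a),np.cos(a)]])-[22,110]
    return (np.hypot(*np.maximum(q,0).T)+np.minimum(q.max(1),0)).min()
if __name__=='__main__':
    X=np.arange(-202,-21,4.);Y=np.arange(-160,44,4.);A=np.radians(np.arange(0,64,2))
    C=np.array([[[clear(x,y,a) for a in A] for y in Y] for x in X])
    g=(len(X)-1,int(np.argmin(abs(Y-0))),0); C[g]=2
    D={g:0};P={};h=[(0,g)];nb=[n for n in itertools.product((-1,0,1),repeat=3) if any(n)]
    while h:
        c,s=heapq.heappop(h)
        if c>D[s]:continue
        if X[s[0]]<-190 and Y[s[1]]<-100: break
        for n in nb:
            t=tuple(np.add(s,n))
            if min(t)<0 or any(i>=m for i,m in zip(t,C.shape)) or C[t]<1.: continue
            k=c+np.linalg.norm(n)*(1+25/C[t])
            if k<D.get(t,1e9): D[t]=k;P[t]=s;heapq.heappush(h,(k,t))
    while True:
        a=A[s[2]];x,y=X[s[0]],Y[s[1]]
        e=lambda k:(round(x+k*110*np.sin(a)),round(y+k*110*np.cos(a)))
        print(x,y,round(np.degrees(a)),'cl %.1f'%C[s],'L',e(1),'R',e(-1))
        if s==g:break
        s=P[s]
E
python3 plan.py
```

```text
-194.0 -104.0 42 cl 69.4 L (-120, -22) R (-268, -186)
-190.0 -104.0 42 cl 67.5 L (-116, -22) R (-264, -186)
-186.0 -104.0 42 cl 65.7 L (-112, -22) R (-260, -186)
-182.0 -104.0 42 cl 64.0 L (-108, -22) R (-256, -186)
-178.0 -104.0 42 cl 62.6 L (-104, -22) R (-252, -186)
-174.0 -104.0 42 cl 61.4 L (-100, -22) R (-248, -186)
-170.0 -104.0 42 cl 60.4 L (-96, -22) R (-244, -186)
-166.0 -104.0 42 cl 59.6 L (-92, -22) R (-240, -186)
-162.0 -104.0 42 cl 59.0 L (-88, -22) R (-236, -186)
-158.0 -100.0 42 cl 54.6 L (-84, -18) R (-232, -182)
-154.0 -96.0 42 cl 50.6 L (-80, -14) R (-228, -178)
-150.0 -92.0 42 cl 46.8 L (-76, -10) R (-224, -174)
-146.0 -88.0 42 cl 43.2 L (-72, -6) R (-220, -170)
-142.0 -84.0 42 cl 40.1 L (-68, -2) R (-216, -166)
-138.0 -80.0 42 cl 37.6 L (-64, 2) R (-212, -162)
-134.0 -76.0 42 cl 35.4 L (-60, 6) R (-208, -158)
-130.0 -72.0 42 cl 34.1 L (-56, 10) R (-204, -154)
-126.0 -68.0 42 cl 33.3 L (-52, 14) R (-200, -150)
-122.0 -64.0 42 cl 32.1 L (-48, 18) R (-196, -146)
-118.0 -60.0 40 cl 30.1 L (-47, 24) R (-189, -144)
-114.0 -56.0 38 cl 27.1 L (-46, 31) R (-182, -143)
-11
[... 414 characters left out ...]
 cl 16.4 L (-37, 82) R (-119, -122)
-74.0 -16.0 20 cl 15.7 L (-36, 87) R (-112, -119)
-70.0 -12.0 18 cl 15.1 L (-36, 93) R (-104, -117)
-66.0 -8.0 16 cl 14.6 L (-36, 98) R (-96, -114)
-62.0 -4.0 14 cl 9.7 L (-35, 103) R (-89, -111)
-58.0 0.0 12 cl 10.3 L (-35, 108) R (-81, -108)
-54.0 0.0 10 cl 10.4 L (-35, 108) R (-73, -108)
-50.0 0.0 8 cl 10.5 L (-35, 109) R (-65, -109)
-46.0 0.0 6 cl 10.8 L (-35, 109) R (-57, -109)
-42.0 0.0 4 cl 11.2 L (-34, 110) R (-50, -110)
-38.0 0.0 2 cl 11.8 L (-34, 110) R (-42, -110)
-34.0 0.0 0 cl 12.0 L (-34, 110) R (-34, -110)
-30.0 0.0 0 cl 8.0 L (-30, 110) R (-30, -110)
-26.0 0.0 0 cl 4.0 L (-26, 110) R (-26, -110)
-22.0 0.0 0 cl 2.0 L (-22, 110) R (-22, -110)
```

Call:
arm_command([
  {"slide": [0.1, -0.1, 0], "yaw": -0.2, "gripper": 0.15},
  {"slide": [0.2, -0.2, 0], "yaw": -0.4, "gripper": 0.15},
  {"slide": [0.27, -0.3, 0], "yaw": -0.6, "gripper": 0.15},
  {"slide": [0.31, -0.4, 0], "yaw": -0.8, "gripper": 0.15},
  {"slide": [0.333, -0.48, 0], "yaw": -1.0, "gripper": 0.15},
  {"slide": [0.333, -0.533, 0], "yaw": -1.084, "gripper": 0.15},
  {"slide": [0.333, -0.533, 0], "yaw": -1.084, "gripper": 0.15},
  {"slide": [0.333, -0.533, 0], "yaw": -1.084, "gripper": 0.15},
])

```text
time_s: 1.1
ee_pos: [0.4337, 0.1138, 0.2055]
eef_rot: [3.142, -0.0, 1.767]
force: [0.9, 0.7, -0.0]
grip_width: 0.0175
```

Call:
arm_command([
  {"slide": [0.03, -0.06, 0]},
  {"slide": [0.057, -0.12, 0]},
  {"slide": [0.057, -0.12, -0.05]},
  {"slide": [0.057, -0.12, -0.1]},
  {"slide": [0.057, -0.12, -0.15]},
  {"slide": [0.057, -0.12, -0.19]},
  {"slide": [0.057, -0.12, -0.192]},
  {"slide": [0.057, -0.12, -0.192]},
])

```text
invalid input
```

Call:
arm_command([
  {"slide": [0.03, -0.06, 0], "yaw": 0, "gripper": 0.15},
  {"slide": [0.057, -0.12, 0], "yaw": 0, "gripper": 0.15},
  {"slide": [0.057, -0.12, 0], "yaw": 0, "gripper": 0.15},
  {"slide": [0.057, -0.12, 0], "yaw": 0, "gripper": 0.15},
])

```text
time_s: 1.6
ee_pos: [0.49, -0.0041, 0.2051]
eef_rot: [-3.141, -0.0, 1.766]
force: [-1.0, 0.5, 0.1]
grip_width: 0.0147
```

Call:
arm_command([
  {"slide": [0.001, -0.002, -0.06], "yaw": 0, "gripper": 0.15},
  {"slide": [0.001, -0.002, -0.12], "yaw": 0, "gripper": 0.15},
  {"slide": [0.001, -0.002, -0.165], "yaw": 0, "gripper": 0.15},
  {"slide": [0.001, -0.002, -0.192], "yaw": 0, "gripper": 0.15},
  {"slide": [0.001, -0.002, -0.192], "yaw": 0, "gripper": 0.15},
])

```text
time_s: 2.22
ee_pos: [0.4899, -0.0047, 0.0123]
eef_rot: [-3.138, -0.001, 1.769]
force: [1.2, 0.3, 0.7]
grip_width: 0.0143
```

```bash
python3 - <<'E'
from h import *
snap('top','t1');i=cv2.imread('pics/t1.png');cv2.imwrite('pics/c1.png',cv2.resize(i[195:355,140:400],None,fx=3,fy=3,interpolation=cv2.INTER_CUBIC))
E
```

```text
(no output)
```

View pics/c1.png

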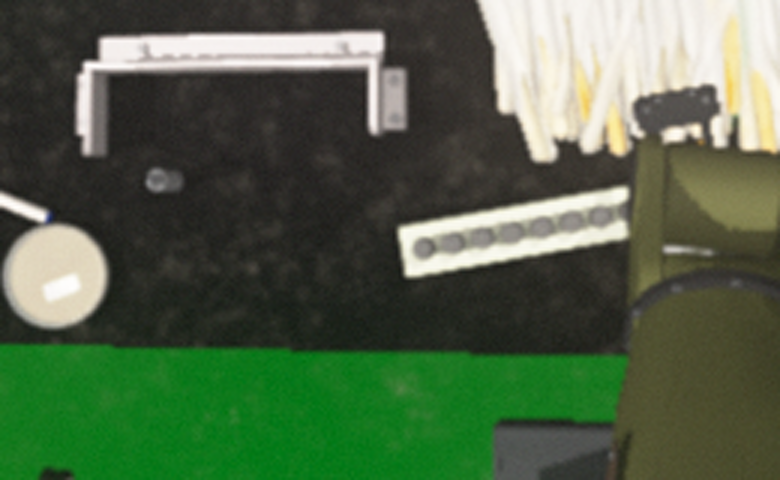

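Call:
arm_command([
  {"slide": [-0.003, 0.013, 0], "yaw": 0, "gripper": 0.15},
  {"slide": [-0.005, 0.024, 0], "yaw": 0, "gripper": 0.15},
  {"slide": [-0.007, 0.035, 0], "yaw": 0, "gripper": 0.15},
  {"slide": [-0.009, 0.046, 0], "yaw": 0, "gripper": 0.15},
  {"slide": [-0.0115, 0.057, 0], "yaw": 0, "gripper": 0.15},
  {"slide": [-0.0135, 0.068, 0], "yaw": 0, "gripper": 0.15},
  {"slide": [-0.0155, 0.079, 0], "yaw": 0, "gripper": 0.15},
  {"slide": [-0.0155, 0.079, 0], "yaw": 0, "gripper": 0.15},
])

```text
time_s: 3.28
ee_pos: [0.4752, 0.0737, 0.0131]
eef_rot: [-3.141, -0.001, 1.768]
force: [0.6, 0.7, -0.8]
grip_width: 0.0138
```

```bash
cat >> h.py <<'E'
def rack(f,box,hint=None):
    """white top-face mask in box (x0,y0,x1,y1): contour -> quad, world corners at z=.042"""
    i=cv2.imread(f'pics/{f}.png'); x0,y0,x1,y1=box
    k=4;c=cv2.resize(i[y0:y1,x0:x1],None,fx=k,fy=k,interpolation=cv2.INTER_CUBIC); m=(c.min(2)>150).astype(np.uint8)
    m=cv2.morphologyEx(m,cv2.MORPH_CLOSE,np.ones((25,25)))
    C=max(cv2.findContours(m,0,1)[0],key=cv2.contourArea).reshape(-1,2)
    P=w(f,(C+.5)/k-.5+[x0,y0],.042)[:,:2]; r=cv2.minAreaRect((P*1000).astype(np.float32)); return r,cv2.boxPoints(r)
E
python3 - <<'E'
from h import *
np.set_printoptions(precision=1,suppress=True)
print(*rack('t0',(262,245,365,298)))
snap('top','t2');print(*rack('t2',(220,250,350,305)))
o=readout.get_obs();print(o['ee_pos'],o['force'])
E
```

```text
((464.7218933105469, 129.0144500732422), (44.495765686035156, 219.69479370117188), 11.172082901000977) [[421.6 232.5]
 [464.2  16.9]
 [507.8  25.6]
 [465.3 241.1]]
((446.4579772949219, 219.7064666748047), (44.48701095581055, 165.80311584472656), 11.299582481384277) [[408.4 296.6]
 [440.9 134.1]
 [484.5 142.8]
 [452.  305.4]]
[0.5 0.1 0. ] [ 0.9 -0.5  0.5]
```

Call:
arm_command([
  {"slide": [-0.002, 0.011, 0], "yaw": 0, "gripper": 0.15},
  {"slide": [-0.004, 0.022, 0], "yaw": 0, "gripper": 0.15},
  {"slide": [-0.006, 0.033, 0], "yaw": 0, "gripper": 0.15},
  {"slide": [-0.0085, 0.044, 0], "yaw": 0, "gripper": 0.15},
  {"slide": [-0.0105, 0.055, 0], "yaw": 0, "gripper": 0.15},
  {"slide": [-0.0125, 0.064, 0], "yaw": 0, "gripper": 0.15},
  {"slide": [-0.0125, 0.064, 0], "yaw": 0, "gripper": 0.15},
])

```text
time_s: 4.2
ee_pos: [0.4631, 0.1374, 0.0135]
eef_rot: [3.141, -0.0, 1.768]
force: [0.0, 0.1, 0.2]
grip_width: 0.0142
```

Call:
arm_command([
  {"slide": [0.006, -0.03, 0], "yaw": 0, "gripper": 0.15},
  {"slide": [0.006, -0.03, 0.06], "yaw": 0, "gripper": 0.15},
  {"slide": [0.006, -0.03, 0.12], "yaw": 0.2, "gripper": 0.3},
  {"slide": [-0.04, 0.0, 0.12], "yaw": 0.4, "gripper": 0.6},
  {"slide": [-0.09, 0.05, 0.12], "yaw": 0.6, "gripper": 0.9},
])

```text
time_s: 4.82
ee_pos: [0.3783, 0.1811, 0.1341]
eef_rot: [3.14, 0.0, 2.333]
force: [-0.0, 0.4, -0.8]
grip_width: 0.0406
```

```bash
python3 - <<'E'
from h import *
np.set_printoptions(precision=4,suppress=True)
snap('top','t3');print(*rack('t3',(180,250,350,306)))
o=readout.get_obs();print(o['ee_pos'],o['eef_rot'])
i=cv2.imread('pics/t3.png');cv2.imwrite('pics/c3.png',cv2.resize(i[195:355,140:400],None,fx=3,fy=3))
E
```

```text
((439.5269470214844, 256.3739929199219), (44.47095489501953, 219.5940704345703), 11.244194984436035) [[396.3089 359.7278]
 [439.1277 144.3488]
 [482.745  153.0202]
 [439.9262 368.3992]]
[0.3738 0.1847 0.1336] [ 3.1416 -0.0015  2.3462]
```

View pics/c3.png

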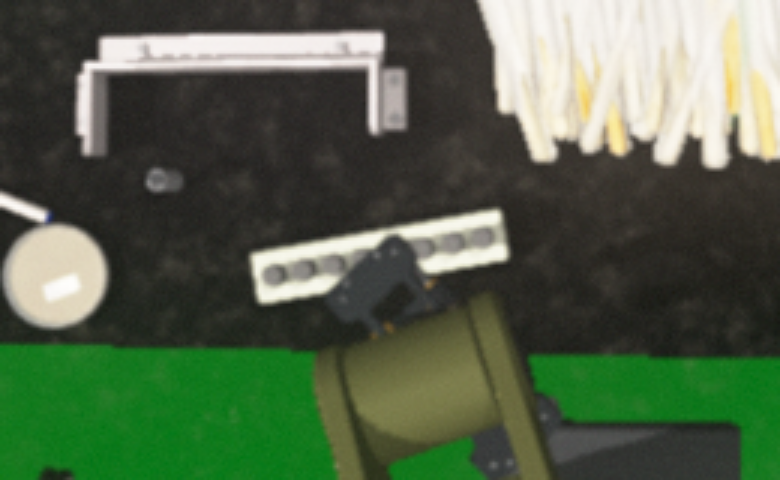

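Call:
arm_command([
  {"slide": [0.045, -0.03, 0], "yaw": -0.18, "gripper": 0.15},
  {"slide": [0.092, -0.06, 0], "yaw": -0.36, "gripper": 0.15},
  {"slide": [0.092, -0.06, 0], "yaw": -0.54, "gripper": 0.15},
  {"slide": [0.092, -0.06, 0], "yaw": -0.579, "gripper": 0.15},
  {"slide": [0.092, -0.06, -0.05], "yaw": -0.579, "gripper": 0.15},
  {"slide": [0.092, -0.06, -0.1], "yaw": -0.579, "gripper": 0.15},
  {"slide": [0.092, -0.06, -0.121], "yaw": -0.579, "gripper": 0.15},
  {"slide": [0.092, -0.06, -0.121], "yaw": -0.579, "gripper": 0.15},
])

```text
time_s: 5.88
ee_pos: [0.4703, 0.1207, 0.0114]
eef_rot: [-3.139, -0.0, 1.75]
force: [0.7, -0.1, 0.1]
grip_width: 0.014
```

Call:
arm_command([
  {"slide": [-0.0056, 0.01, 0.001], "yaw": 0.017, "gripper": 0.15},
  {"slide": [-0.0075, 0.019, 0.001], "yaw": 0.017, "gripper": 0.15},
  {"slide": [-0.0097, 0.03, 0.001], "yaw": 0.017, "gripper": 0.15},
  {"slide": [-0.012, 0.041, 0.001], "yaw": 0.017, "gripper": 0.15},
  {"slide": [-0.014, 0.052, 0.001], "yaw": 0.017, "gripper": 0.15},
  {"slide": [-0.016, 0.063, 0.001], "yaw": 0.017, "gripper": 0.15},
  {"slide": [-0.0184, 0.074, 0.001], "yaw": 0.017, "gripper": 0.15},
  {"slide": [-0.0184, 0.074, 0.001], "yaw": 0.017, "gripper": 0.15},
])

```text
time_s: 6.88
ee_pos: [0.4522, 0.1959, 0.0132]
eef_rot: [-3.141, -0.0, 1.768]
force: [0.8, -0.6, -0.8]
grip_width: 0.0144
```

Call:
arm_command([
  {"slide": [0.006, -0.03, 0], "yaw": 0, "gripper": 0.15},
  {"slide": [0.006, -0.03, 0.06], "yaw": 0, "gripper": 0.15},
  {"slide": [-0.04, -0.02, 0.12], "yaw": 0.18, "gripper": 0.3},
  {"slide": [-0.09, -0.01, 0.12], "yaw": 0.36, "gripper": 0.6},
  {"slide": [-0.1, 0.03, 0.12], "yaw": 0.54, "gripper": 0.8},
  {"slide": [-0.1, 0.06, 0.12], "yaw": 0.72, "gripper": 0.8},
  {"slide": [-0.1, 0.08, 0.12], "yaw": 0.9, "gripper": 0.8},
])

```text
time_s: 7.75
ee_pos: [0.3522, 0.2762, 0.1333]
eef_rot: [3.141, -0.001, 2.674]
force: [-0.4, 0.4, 1.3]
grip_width: 0.0608
```

```bash
cat >> h.py <<'E'
PSI=.033;OB=np.array([.600,.389])
def report(f,box):
    r,b=rack(f,box); 
    if abs(r[1][0]-r[1][1])<60: print('odd',r)
    (cx,cy),(a,b2),t=r
    yaw=np.radians(t if a<b2 else t-90); yaw=(yaw+np.pi/2)%np.pi-np.pi/2
    d=np.array([cx,cy])/1000-OB; R=np.array([[np.cos(PSI),np.sin(PSI)],[-np.sin(PSI),np.cos(PSI)]])
    print('c',round(cx,1),round(cy,1),'size',round(a,1),round(b2,1),'yaw %.3f'%yaw,'bay',(R@d*1000).round(1),'alpha %.1f'%np.degrees(PSI-yaw))
    o=readout.get_obs();print('ee',np.round(o['ee_pos'],4),np.round(o['eef_rot'][2],3),np.round(o['force'],1),o['time_s'])
    return cx/1e3,cy/1e3,yaw
def tool(c,s,off):
    cx,cy,y=c; return np.round([cx-s*np.sin(y)+off*np.cos(y),cy+s*np.cos(y)+off*np.sin(y)],4)
E
python3 - <<'E'
from h import *
snap('top','t4');c=report('t4',(180,250,350,306))
print(tool(c,.056,-.045),np.pi+c[2])
E
```

```text
c 427.7 314.2 size 44.5 219.4 yaw 0.196 bay [-174.7  -69. ] alpha -9.3
ee [0.3523 0.2774 0.1333] 2.683 [ 0.3 -0.6  0.6] 7.8
[0.3726 0.3604] 3.337774947922698
```

Call:
arm_command([
  {"slide": [0.01, 0.05, 0], "yaw": 0.18, "gripper": 0.8},
  {"slide": [0.02, 0.083, 0], "yaw": 0.36, "gripper": 0.8},
  {"slide": [0.02, 0.083, 0], "yaw": 0.54, "gripper": 0.8},
  {"slide": [0.02, 0.083, 0], "yaw": 0.654, "gripper": 0.8},
  {"slide": [0.02, 0.083, -0.05], "yaw": 0.654, "gripper": 0.8},
  {"slide": [0.02, 0.083, -0.1], "yaw": 0.654, "gripper": 0.8},
  {"slide": [0.02, 0.083, -0.121], "yaw": 0.654, "gripper": 0.8},
  {"slide": [0.02, 0.083, -0.121], "yaw": 0.654, "gripper": 0.8},
])

```text
time_s: 8.8
ee_pos: [0.3719, 0.357, 0.0111]
eef_rot: [-3.14, -0.003, -2.964]
force: [1.6, 0.4, 0.9]
grip_width: 0.0748
```

```bash
python3 - <<'E'
from h import *
c=(.4277,.3142,.196); o=readout.get_obs();p=np.array(o['ee_pos'][:2]);print(o['ee_pos'],o['eef_rot'][2],o['grip_width'])
q=tool(c,.056,-.030);print('contact',q-p)
cor=tool(c,-.058,0)
for k in range(1,19):
    a=-k*.05;R=np.array([[np.cos(a),-np.sin(a)],[np.sin(a),np.cos(a)]]);print(k,round(a,2),(cor+R@(q-cor)-p).round(4))
E
```

```text
[0.37191522 0.35697017 0.01105042] -2.964078665040122 0.07480917198978686
contact [0.01548478 0.00632983]
1 -0.05 [0.0208 0.0088]
2 -0.1 [0.0263 0.011 ]
3 -0.15 [0.0319 0.0129]
4 -0.2 [0.0376 0.0145]
5 -0.25 [0.0433 0.0158]
6 -0.3 [0.0491 0.0168]
7 -0.35 [0.055  0.0176]
8 -0.4 [0.0608 0.0181]
9 -0.45 [0.0667 0.0182]
10 -0.5 [0.0726 0.0181]
11 -0.55 [0.0785 0.0177]
12 -0.6 [0.0843 0.017 ]
13 -0.65 [0.0902 0.0159]
14 -0.7 [0.0959 0.0146]
15 -0.75 [0.1016 0.0131]
16 -0.8 [0.1072 0.0112]
17 -0.85 [0.1127 0.0091]
18 -0.9 [0.118  0.0066]
```

Call:
arm_command([
  {"slide": [0.009, 0.004, 0.001], "yaw": 0.019, "gripper": 0.8},
  {"slide": [0.0155, 0.0063, 0.001], "yaw": 0.019, "gripper": 0.8},
  {"slide": [0.021, 0.009, 0.001], "yaw": -0.03, "gripper": 0.8},
  {"slide": [0.029, 0.012, 0.001], "yaw": -0.105, "gripper": 0.8},
  {"slide": [0.0376, 0.0145, 0.001], "yaw": -0.18, "gripper": 0.8},
  {"slide": [0.046, 0.0163, 0.001], "yaw": -0.255, "gripper": 0.8},
  {"slide": [0.055, 0.0176, 0.001], "yaw": -0.33, "gripper": 0.8},
  {"slide": [0.0608, 0.0181, 0.001], "yaw": -0.38, "gripper": 0.8},
])

```text
time_s: 9.8
ee_pos: [0.4344, 0.3765, 0.0144]
eef_rot: [3.14, 0.001, 2.939]
force: [-1.4, 0.5, 1.5]
grip_width: 0.0753
```

```bash
python3 - <<'E'
from h import *
snap('top','t5');o=readout.get_obs();print(o['ee_pos'],o['eef_rot'][2],o['force'])
i=cv2.imread('pics/t5.png');cv2.imwrite('pics/c5.png',cv2.resize(i[195:355,140:400],None,fx=3,fy=3))
E
```

```text
[0.43492755 0.37651328 0.01437449] 2.936559597791009 [-0.1649399   0.26416825 -0.58875114]
```

View pics/c5.png

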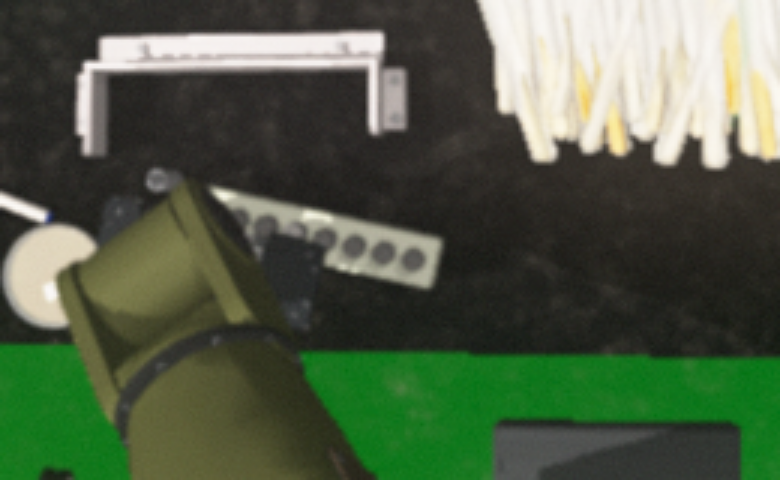

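```bash
python3 - <<'E'
from h import *
from plan import clear
f=lambda L:np.array(L,float)/3+np.array([140-.33,195-.33])
P=w('t5',f([(443,238),(433,289),(225,188)]),.042)[:,:2];print(P)
m=P[:2].mean(0);y=2.937-np.pi
c=np.array([m[0]-.11*np.sin(y),m[1]+.11*np.cos(y)]);print(c,y)
d=c-OB;R=np.array([[np.cos(PSI),np.sin(PSI)],[-np.sin(PSI),np.cos(PSI)]]);b=R@d*1000;print(b,clear(*b,PSI-y))
E
```

```text
[[0.45628872 0.20116008]
 [0.4122661  0.20882983]
 [0.49604114 0.39167143]]
[0.45662593 0.31270078] -0.20459265358979328
[-145.81343044  -71.52719552] 20.369678558799023
```

Call:
arm_command([
  {"slide": [0.0059, 0.0001, 0], "yaw": -0.05, "gripper": 0.8},
  {"slide": [0.0118, 0.0, 0], "yaw": -0.1, "gripper": 0.8},
  {"slide": [0.0177, -0.0004, 0], "yaw": -0.15, "gripper": 0.8},
  {"slide": [0.0235, -0.0011, 0], "yaw": -0.2, "gripper": 0.8},
  {"slide": [0.0294, -0.0022, 0], "yaw": -0.25, "gripper": 0.8},
  {"slide": [0.0351, -0.0035, 0], "yaw": -0.3, "gripper": 0.8},
  {"slide": [0.0408, -0.005, 0], "yaw": -0.35, "gripper": 0.8},
  {"slide": [0.0464, -0.0069, 0], "yaw": -0.4, "gripper": 0.8},
])

```text
time_s: 10.85
ee_pos: [0.4804, 0.3695, 0.0142]
eef_rot: [3.14, 0.0, 2.54]
force: [-0.5, 2.1, 0.6]
grip_width: 0.0752
```

Call:
arm_command([
  {"slide": [-0.007, 0.005, 0.0], "yaw": 0, "gripper": 0.8},
  {"slide": [-0.007, 0.005, 0.06], "yaw": 0, "gripper": 0.8},
  {"slide": [-0.01, 0.0, 0.12], "yaw": -0.1, "gripper": 0.6},
  {"slide": [-0.05, -0.03, 0.12], "yaw": -0.28, "gripper": 0.4},
  {"slide": [-0.07, -0.08, 0.12], "yaw": -0.46, "gripper": 0.15},
  {"slide": [-0.09, -0.13, 0.12], "yaw": -0.64, "gripper": 0.15},
  {"slide": [-0.1, -0.18, 0.12], "yaw": -0.82, "gripper": 0.15},
  {"slide": [-0.1, -0.2, 0.12], "yaw": -1.0, "gripper": 0.15},
])

```text
time_s: 11.85
ee_pos: [0.3789, 0.1678, 0.1339]
eef_rot: [3.141, -0.0, 1.536]
force: [0.4, -0.1, 0.1]
grip_width: 0.0187
```

```bash
python3 - <<'E'
from h import *
from plan import clear
snap('top','t6');c=report('t6',(195,222,350,306))
print('end contact',tool(c,-.118,0),'start',tool(c,-.135,0), 'yaw',np.pi/2+c[2])
E
```

```text
c 476.3 305.8 size 220.0 44.4 yaw -0.605 bay [-126.4  -79.1] alpha 36.6
ee [0.3793 0.1669 0.134 ] 1.527 [ 0.1  0.5 -0.1] 11.9
end contact [0.4092 0.2088] start [0.3995 0.1948] yaw 0.9656610128402412
```

Call:
arm_command([
  {"slide": [0.01, 0.014, 0], "yaw": -0.18, "gripper": 0.15},
  {"slide": [0.018, 0.025, 0], "yaw": -0.36, "gripper": 0.15},
  {"slide": [0.018, 0.025, 0], "yaw": -0.54, "gripper": 0.15},
  {"slide": [0.018, 0.025, -0.04], "yaw": -0.561, "gripper": 0.15},
  {"slide": [0.018, 0.025, -0.08], "yaw": -0.561, "gripper": 0.15},
  {"slide": [0.018, 0.025, -0.12], "yaw": -0.561, "gripper": 0.15},
  {"slide": [0.018, 0.025, -0.12], "yaw": -0.561, "gripper": 0.15},
])

```text
time_s: 12.78
ee_pos: [0.3963, 0.1943, 0.0119]
eef_rot: [-3.139, 0.004, 0.984]
force: [-0.0, 0.5, 1.2]
grip_width: 0.0142
```

```bash
python3 - <<'E'
from h import *
c=(.4763,.3058,-.605);o=readout.get_obs();p=np.array(o['ee_pos'][:2]);print(o['ee_pos'],o['eef_rot'][2])
for s in(-.125,-.118,-.106,-.093,-.08,-.067):print(s,(tool(c,s,0)-p).round(4))
E
```

```text
[0.39634254 0.19426282 0.01190166] 0.9836923309763643
-0.125 [0.0089 0.0087]
-0.118 [0.0129 0.0144]
-0.106 [0.0197 0.0243]
-0.093 [0.0271 0.035 ]
-0.08 [0.0345 0.0457]
-0.067 [0.0419 0.0564]
```

Call:
arm_command([
  {"slide": [0.0089, 0.0087, 0.001], "yaw": -0.018, "gripper": 0.15},
  {"slide": [0.0129, 0.0144, 0.001], "yaw": -0.018, "gripper": 0.15},
  {"slide": [0.0185, 0.0224, 0.001], "yaw": -0.018, "gripper": 0.15},
  {"slide": [0.0242, 0.0307, 0.001], "yaw": -0.018, "gripper": 0.15},
  {"slide": [0.03, 0.039, 0.001], "yaw": -0.018, "gripper": 0.15},
  {"slide": [0.0357, 0.0473, 0.001], "yaw": -0.018, "gripper": 0.15},
  {"slide": [0.0414, 0.0556, 0.001], "yaw": -0.018, "gripper": 0.15},
  {"slide": [0.0414, 0.0556, 0.001], "yaw": -0.018, "gripper": 0.15},
])

```text
time_s: 13.78
ee_pos: [0.4398, 0.2505, 0.0143]
eef_rot: [3.141, -0.001, 0.963]
force: [-1.2, 0.3, -0.8]
grip_width: 0.0143
```

Call:
arm_command([
  {"slide": [-0.017, -0.025, 0], "yaw": 0, "gripper": 0.15},
  {"slide": [-0.017, -0.025, 0.06], "yaw": 0, "gripper": 0.15},
  {"slide": [-0.03, -0.045, 0.12], "yaw": 0.18, "gripper": 0.3},
  {"slide": [-0.05, -0.045, 0.12], "yaw": 0.36, "gripper": 0.5},
  {"slide": [-0.07, -0.045, 0.12], "yaw": 0.54, "gripper": 0.6},
  {"slide": [-0.09, -0.045, 0.12], "yaw": 0.72, "gripper": 0.6},
  {"slide": [-0.09, -0.045, 0.12], "yaw": 0.9, "gripper": 0.6},
])

```text
time_s: 14.65
ee_pos: [0.3484, 0.2049, 0.1345]
eef_rot: [3.141, -0.0, 1.869]
force: [0.2, 0.1, -0.4]
grip_width: 0.0558
```

```bash
cat >> h.py <<'E'
def near(c,s,k=-1):
    print('near-side tool',s,tool(c,s,-.045),'contact',tool(c,s,-.030),'yaw',np.pi+c[2])
E
python3 - <<'E'
from h import *
snap('top','t7');c=report('t7',(198,221,350,306));near(c,-.058)
i=cv2.imread('pics/t7.png');cv2.imwrite('pics/c7.png',cv2.resize(i[195:355,140:400],None,fx=3,fy=3))
E
```

```text
c 509.6 356.9 size 230.8 53.5 yaw -0.638 bay [-91.4 -29.1] alpha 38.4
ee [0.3489 0.2049 0.1346] 1.878 [ 0.4 -0.1  0.1] 14.7
near-side tool -0.058 [0.4389 0.3371] contact [0.4509 0.3282] yaw 2.5040416091628024
```

View pics/c7.png

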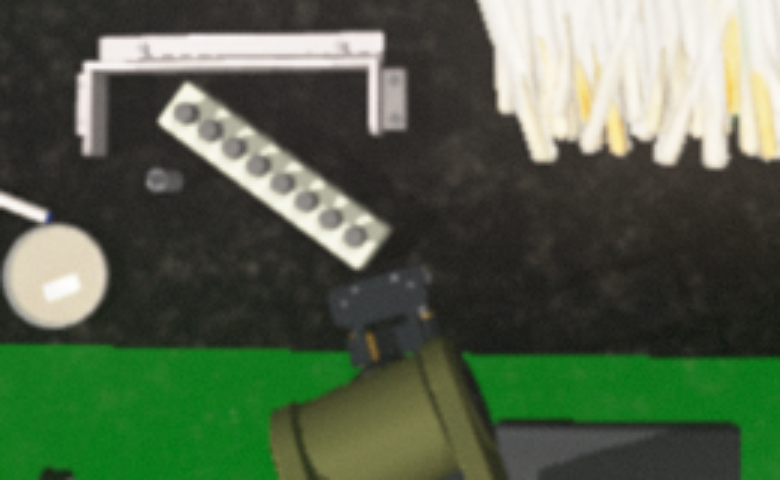

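```bash
python3 - <<'E'
from h import *
f=lambda L:np.array(L,float)/3+np.array([140-.33,195-.33])
P=w('t7',f([(187,83),(157,121),(361,270),(392,231)]),.042)[:,:2];print(P)
L=P[:2].mean(0);Rr=P[2:].mean(0);d=L-Rr;y=-np.arctan2(d[0],d[1]);c=(*P.mean(0),y);print(c,np.hypot(*d))
dd=P.mean(0)-OB;R=np.array([[np.cos(PSI),np.sin(PSI)],[-np.sin(PSI),np.cos(PSI)]]);print(R@dd*1000,np.degrees(PSI-y))
for s in(-.04,-.058):near(c,s)
E
```

```text
[[0.5870392  0.42822748]
 [0.55329736 0.4533537 ]
 [0.42745127 0.27143387]
 [0.46153294 0.24544379]]
(np.float64(0.5073301938667667), np.float64(0.34961471079255835), np.float64(-0.6034383558074522)) 0.22146481879050503
[-93.91883066 -36.30629728] 36.46523170801242
near-side tool -0.04 [0.4476 0.3422] contact [0.4599 0.3337] yaw 2.538154297782341
near-side tool -0.058 [0.4374 0.3274] contact [0.4497 0.3189] yaw 2.538154297782341
```

Call:
arm_command([
  {"slide": [0.02, 0.045, 0], "yaw": 0.18, "gripper": 0.6},
  {"slide": [0.05, 0.09, 0], "yaw": 0.36, "gripper": 0.6},
  {"slide": [0.0885, 0.1225, 0], "yaw": 0.54, "gripper": 0.6},
  {"slide": [0.0885, 0.1225, 0], "yaw": 0.66, "gripper": 0.6},
  {"slide": [0.0885, 0.1225, -0.04], "yaw": 0.66, "gripper": 0.6},
  {"slide": [0.0885, 0.1225, -0.09], "yaw": 0.66, "gripper": 0.6},
  {"slide": [0.0885, 0.1225, -0.12], "yaw": 0.66, "gripper": 0.6},
  {"slide": [0.0885, 0.1225, -0.12], "yaw": 0.66, "gripper": 0.6},
])

```text
time_s: 15.7
ee_pos: [0.4369, 0.3266, 0.0126]
eef_rot: [-3.138, -0.001, 2.52]
force: [0.5, -1.2, 1.1]
grip_width: 0.0559
```

```bash
cat >> h.py <<'E'
def swing(c,s,cors,das):
    o=readout.get_obs();p=np.array(o['ee_pos'][:2]);print(np.round(o['ee_pos'],4),'dyaw to align',round((np.pi+c[2]-o['eef_rot'][2]+3)%(2*np.pi)-3,4))
    q=tool(c,s,-.030);cor=tool(c,cors,0);print('contact',(q-p).round(4))
    for a in das:
        R=np.array([[np.cos(a),-np.sin(a)],[np.sin(a),np.cos(a)]]);print(round(a,3),(cor+R@(q-cor)-p).round(4))
E
python3 - <<'E'
from h import *
swing((.5073,.3496,-.6034),-.058,.055,np.arange(.06,.4,.06))
E
```

```text
[0.4369 0.3266 0.0126] dyaw to align 0.0184
contact [ 0.0128 -0.0077]
0.06 [ 0.0176 -0.0129]
0.12 [ 0.0226 -0.0178]
0.18 [ 0.0279 -0.0224]
0.24 [ 0.0335 -0.0266]
0.3 [ 0.0393 -0.0305]
0.36 [ 0.0453 -0.0341]
```

Call:
arm_command([
  {"slide": [0.0128, -0.0077, 0.001], "yaw": 0.018, "gripper": 0.6},
  {"slide": [0.0176, -0.0129, 0.001], "yaw": 0.078, "gripper": 0.6},
  {"slide": [0.0226, -0.0178, 0.001], "yaw": 0.138, "gripper": 0.6},
  {"slide": [0.0279, -0.0224, 0.001], "yaw": 0.198, "gripper": 0.6},
  {"slide": [0.0335, -0.0266, 0.001], "yaw": 0.258, "gripper": 0.6},
  {"slide": [0.0393, -0.0305, 0.001], "yaw": 0.318, "gripper": 0.6},
  {"slide": [0.0453, -0.0341, 0.001], "yaw": 0.378, "gripper": 0.6},
  {"slide": [0.0453, -0.0341, 0.001], "yaw": 0.378, "gripper": 0.6},
])

```text
time_s: 16.7
ee_pos: [0.484, 0.2934, 0.017]
eef_rot: [3.14, 0.002, 2.898]
force: [-0.9, -0.0, 0.5]
grip_width: 0.0563
```

Call:
arm_command([
  {"slide": [-0.02, 0.005, 0], "yaw": 0, "gripper": 0.6},
  {"slide": [-0.02, 0.005, 0.06], "yaw": 0, "gripper": 0.6},
  {"slide": [-0.03, -0.04, 0.12], "yaw": -0.18, "gripper": 0.4},
  {"slide": [-0.05, -0.09, 0.12], "yaw": -0.36, "gripper": 0.15},
  {"slide": [-0.07, -0.14, 0.12], "yaw": -0.54, "gripper": 0.15},
  {"slide": [-0.09, -0.17, 0.12], "yaw": -0.72, "gripper": 0.15},
  {"slide": [-0.09, -0.17, 0.12], "yaw": -0.9, "gripper": 0.15},
])

```text
time_s: 17.58
ee_pos: [0.3924, 0.1219, 0.1366]
eef_rot: [3.14, 0.0, 1.99]
force: [0.8, 0.3, 0.1]
grip_width: 0.0147
```

```bash
python3 - <<'E'
from h import *
snap('top','t8');o=readout.get_obs();print(o['ee_pos'],o['eef_rot'][2])
i=cv2.imread('pics/t8.png');cv2.imwrite('pics/c8.png',cv2.resize(i[195:315,140:340],None,fx=4,fy=4,interpolation=cv2.INTER_CUBIC))
E
```

```text
[0.39303421 0.12262282 0.13671278] 1.9812282010636082
```

View pics/c8.png

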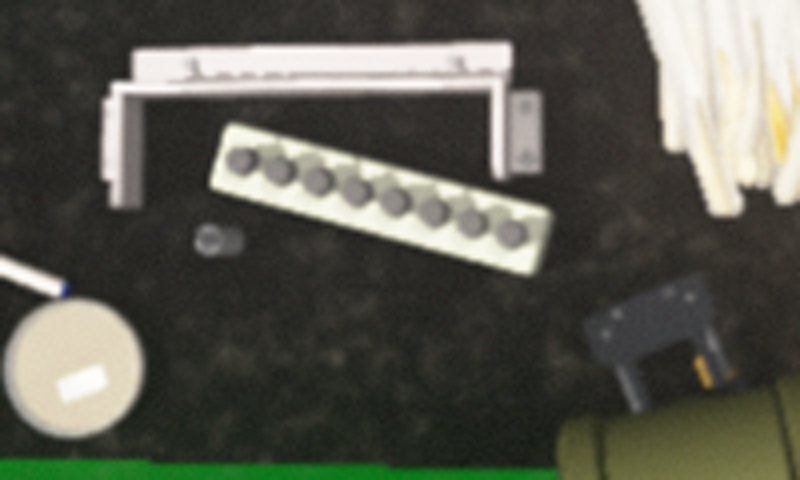

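```bash
cat >> h.py <<'E'
from plan import clear
def corners(f,L,k,off):
    P=w(f,np.array(L,float)/k+np.array(off)-.5+.5/k,.042)[:,:2]
    d=P[:2].mean(0)-P[2:].mean(0);y=-np.arctan2(d[0],d[1]);dd=P.mean(0)-OB
    R=np.array([[np.cos(PSI),np.sin(PSI)],[-np.sin(PSI),np.cos(PSI)]]);b=R@dd*1000
    print('c',P.mean(0).round(4),'yaw %.3f'%y,'len',np.hypot(*d).round(4),'bay',b.round(1),'alpha %.1f'%np.degrees(PSI-y),'clear %.1f'%clear(*b,PSI-y)); return (*P.mean(0),y)
E
python3 - <<'E'
from h import *
c=corners('t8',[(231,123),(210,187),(534,277),(552,212)],4,(140,195))
print('end start',tool(c,-.135,0),'yaw',np.pi/2+c[2])
b=np.array([-0,0])
for t in(0,20,30,40,50):
    d=np.array(tool(c,t/1000,0))-OB;R=np.array([[np.cos(PSI),np.sin(PSI)],[-np.sin(PSI),np.cos(PSI)]]);b=R@d*1000;print(t,b,clear(*b,PSI-c[2]))
E
```

```text
c [0.5304 0.3398] yaw -0.251 len 0.2198 bay [-71.2 -46.9] alpha 16.3 clear 9.9
end start [0.4968 0.209 ] yaw 1.3195888655370964
0 [-71.18541157 -46.87682988] 9.94119406508942
20 [-65.54805001 -27.65236227] 9.920458976126184
30 [-62.72936924 -18.04012847] 9.910091431644517
40 [-60.01063401  -8.42459527] 8.230051307102663
50 [-57.19525264   1.08769298] 5.376977030630059
```

Call:
arm_command([
  {"slide": [0.04, 0.02, 0], "yaw": -0.18, "gripper": 0.15},
  {"slide": [0.08, 0.05, 0], "yaw": -0.36, "gripper": 0.15},
  {"slide": [0.102, 0.083, 0], "yaw": -0.54, "gripper": 0.15},
  {"slide": [0.102, 0.083, 0], "yaw": -0.66, "gripper": 0.15},
  {"slide": [0.102, 0.083, -0.04], "yaw": -0.66, "gripper": 0.15},
  {"slide": [0.102, 0.083, -0.09], "yaw": -0.66, "gripper": 0.15},
  {"slide": [0.102, 0.083, -0.123], "yaw": -0.66, "gripper": 0.15},
  {"slide": [0.102, 0.083, -0.123], "yaw": -0.66, "gripper": 0.15},
])

```text
time_s: 18.62
ee_pos: [0.494, 0.2062, 0.0112]
eef_rot: [-3.139, 0.002, 1.342]
force: [-0.0, -0.2, 1.0]
grip_width: 0.0138
```

```bash
python3 - <<'E'
from h import *
c=(.5304,.3398,-.251);o=readout.get_obs();p=np.array(o['ee_pos'][:2]);print(o['ee_pos'],o['eef_rot'][2])
for s in(-.126,-.118,-.106,-.094,-.082,-.073):print(s,(tool(c,s,-.002)-p).round(4))
E
```

```text
[0.49401852 0.20620059 0.01117841] 1.3415447397670242
-0.126 [0.0032 0.012 ]
-0.118 [0.0052 0.0198]
-0.106 [0.0081 0.0314]
-0.094 [0.0111 0.043 ]
-0.082 [0.0141 0.0547]
-0.073 [0.0163 0.0634]
```

Call:
arm_command([
  {"slide": [0.0032, 0.012, 0.002], "yaw": -0.022, "gripper": 0.15},
  {"slide": [0.0052, 0.0198, 0.002], "yaw": -0.022, "gripper": 0.15},
  {"slide": [0.0075, 0.029, 0.002], "yaw": -0.022, "gripper": 0.15},
  {"slide": [0.0097, 0.0375, 0.002], "yaw": -0.022, "gripper": 0.15},
  {"slide": [0.0119, 0.0462, 0.002], "yaw": -0.022, "gripper": 0.15},
  {"slide": [0.0141, 0.0547, 0.002], "yaw": -0.022, "gripper": 0.15},
  {"slide": [0.0163, 0.0634, 0.002], "yaw": -0.022, "gripper": 0.15},
  {"slide": [0.0163, 0.0634, 0.002], "yaw": -0.022, "gripper": 0.15},
])

```text
time_s: 19.62
ee_pos: [0.5113, 0.2704, 0.0142]
eef_rot: [-3.142, -0.001, 1.319]
force: [-0.4, -0.1, 0.1]
grip_width: 0.0141
```

Call:
arm_command([
  {"slide": [-0.008, -0.03, 0], "yaw": 0, "gripper": 0.15},
  {"slide": [-0.01, -0.035, 0.06], "yaw": 0, "gripper": 0.15},
  {"slide": [-0.03, -0.05, 0.12], "yaw": 0.18, "gripper": 0.3},
  {"slide": [-0.06, -0.07, 0.12], "yaw": 0.36, "gripper": 0.6},
  {"slide": [-0.09, -0.09, 0.12], "yaw": 0.54, "gripper": 0.6},
  {"slide": [-0.12, -0.09, 0.12], "yaw": 0.72, "gripper": 0.6},
])

```text
time_s: 20.38
ee_pos: [0.3904, 0.1788, 0.1344]
eef_rot: [3.141, -0.0, 2.043]
force: [-0.2, 0.3, 0.1]
grip_width: 0.0505
```

```bash
python3 - <<'E'
from h import *
snap('top','t9');o=readout.get_obs();print(o['ee_pos'],o['eef_rot'][2])
i=cv2.imread('pics/t9.png');cv2.imwrite('pics/c9.png',cv2.resize(i[195:315,140:340],None,fx=4,fy=4,interpolation=cv2.INTER_CUBIC))
E
```

```text
[0.38773507 0.17907893 0.13414569] 2.0531772995447284
```

View pics/c9.png

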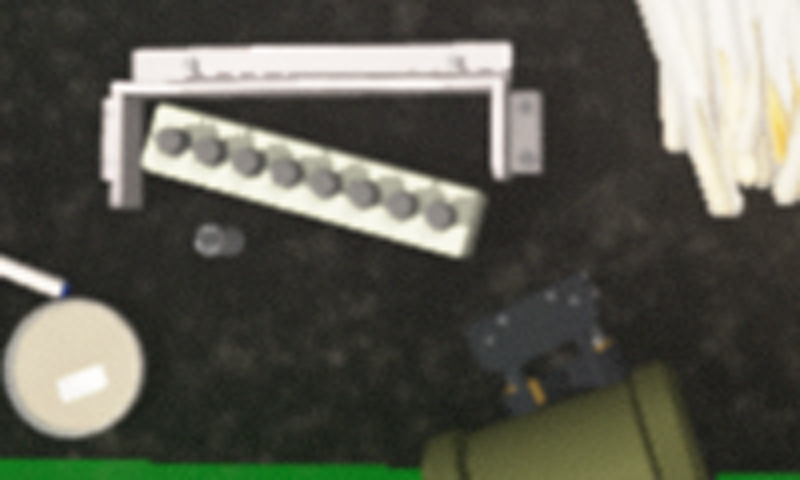

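```bash
python3 - <<'E'
from h import *
c=corners('t9',[(159,103),(142,167),(466,258),(486,193)],4,(140,195))
near(c,-.055);near(c,-.065)
E
```

```text
c [0.5424 0.3852] yaw -0.251 len 0.2228 bay [-57.7  -1.9] alpha 16.3 clear 5.8
near-side tool -0.055 [0.4851 0.3431] contact [0.4996 0.3394] yaw 2.8902564976754297
near-side tool -0.065 [0.4826 0.3334] contact [0.4971 0.3297] yaw 2.8902564976754297
```

Call:
arm_command([
  {"slide": [0.01, 0.05, 0], "yaw": 0.18, "gripper": 0.6},
  {"slide": [0.03, 0.1, 0], "yaw": 0.36, "gripper": 0.6},
  {"slide": [0.065, 0.14, 0], "yaw": 0.54, "gripper": 0.6},
  {"slide": [0.0945, 0.162, 0], "yaw": 0.72, "gripper": 0.6},
  {"slide": [0.0945, 0.162, 0], "yaw": 0.837, "gripper": 0.6},
  {"slide": [0.0945, 0.162, -0.05], "yaw": 0.837, "gripper": 0.6},
  {"slide": [0.0945, 0.162, -0.1], "yaw": 0.837, "gripper": 0.6},
  {"slide": [0.0945, 0.162, -0.12], "yaw": 0.837, "gripper": 0.6},
])

```text
time_s: 21.42
ee_pos: [0.4847, 0.341, 0.0118]
eef_rot: [-3.139, -0.003, 2.875]
force: [0.8, -0.2, 0.3]
grip_width: 0.0562
```

```bash
python3 - <<'E'
from h import *
swing((.5424,.3852,-.251),-.058,.055,np.arange(.047,.29,.047))
E
```

```text
[0.4847 0.341  0.0118] dyaw to align 0.0155
contact [ 0.0142 -0.0045]
0.047 [ 0.019  -0.0071]
0.094 [ 0.024  -0.0094]
0.141 [ 0.0291 -0.0115]
0.188 [ 0.0343 -0.0134]
0.235 [ 0.0395 -0.015 ]
0.282 [ 0.0448 -0.0164]
```

Call:
arm_command([
  {"slide": [0.0142, -0.0045, 0.001], "yaw": 0.015, "gripper": 0.6},
  {"slide": [0.019, -0.0071, 0.001], "yaw": 0.062, "gripper": 0.6},
  {"slide": [0.024, -0.0094, 0.001], "yaw": 0.109, "gripper": 0.6},
  {"slide": [0.0291, -0.0115, 0.001], "yaw": 0.156, "gripper": 0.6},
  {"slide": [0.0343, -0.0134, 0.001], "yaw": 0.203, "gripper": 0.6},
  {"slide": [0.0395, -0.015, 0.001], "yaw": 0.25, "gripper": 0.6},
  {"slide": [0.0448, -0.0164, 0.001], "yaw": 0.298, "gripper": 0.6},
  {"slide": [0.0448, -0.0164, 0.001], "yaw": 0.298, "gripper": 0.6},
])

```text
time_s: 22.42
ee_pos: [0.5325, 0.3253, 0.0177]
eef_rot: [3.14, 0.003, -3.11]
force: [-0.6, -0.3, 0.1]
grip_width: 0.0562
```

Call:
arm_command([
  {"slide": [-0.015, 0.0, 0], "yaw": 0, "gripper": 0.6},
  {"slide": [-0.015, 0.0, 0.06], "yaw": 0, "gripper": 0.6},
  {"slide": [-0.03, -0.03, 0.12], "yaw": 0, "gripper": 0.8},
  {"slide": [-0.09, -0.06, 0.12], "yaw": 0, "gripper": 0.8},
  {"slide": [-0.14, -0.06, 0.12], "yaw": 0, "gripper": 0.8},
  {"slide": [-0.15, -0.06, 0.12], "yaw": 0, "gripper": 0.8},
])

```text
time_s: 23.18
ee_pos: [0.3791, 0.265, 0.1372]
eef_rot: [3.14, 0.002, -3.11]
force: [0.3, 0.1, 0.1]
grip_width: 0.075
```

```bash
python3 - <<'E'
from h import *
snap('top','t10');o=readout.get_obs();print(o['ee_pos'],o['eef_rot'][2])
i=cv2.imread('pics/t10.png');cv2.imwrite('pics/c10.png',cv2.resize(i[195:315,140:340],None,fx=4,fy=4,interpolation=cv2.INTER_CUBIC))
E
```

```text
[0.37968975 0.2654289  0.13713977] -3.109777896415374
```

View pics/c10.png

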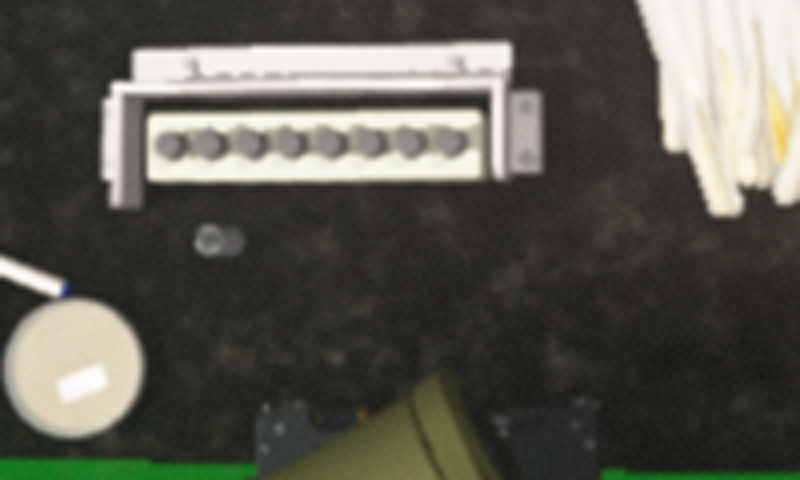

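```bash
python3 - <<'E'
from h import *
c=corners('t10',[(148,112),(149,183),(482,180),(482,110)],4,(140,195))
near(c,-.02);near(c,-.01)
E
```

```text
c [0.5646 0.3844] yaw 0.025 len 0.2193 bay [-35.6  -3.4] alpha 0.5 clear 8.9
near-side tool -0.02 [0.5201 0.3633] contact [0.5351 0.3637] yaw 3.166515438170422
near-side tool -0.01 [0.5198 0.3733] contact [0.5348 0.3737] yaw 3.166515438170422
```

Call:
arm_command([
  {"slide": [0.05, 0.03, 0], "yaw": 0, "gripper": 0.8},
  {"slide": [0.1, 0.06, 0], "yaw": 0, "gripper": 0.8},
  {"slide": [0.139, 0.099, 0], "yaw": 0, "gripper": 0.8},
  {"slide": [0.139, 0.099, 0], "yaw": 0, "gripper": 0.8},
  {"slide": [0.139, 0.099, -0.05], "yaw": 0, "gripper": 0.8},
  {"slide": [0.139, 0.099, -0.1], "yaw": 0, "gripper": 0.8},
  {"slide": [0.139, 0.099, -0.122], "yaw": 0, "gripper": 0.8},
  {"slide": [0.139, 0.099, -0.122], "yaw": 0, "gripper": 0.8},
])

```text
time_s: 24.22
ee_pos: [0.5193, 0.3633, 0.0125]
eef_rot: [-3.14, -0.002, -3.11]
force: [1.0, -0.4, 0.3]
grip_width: 0.0753
```

Call:
arm_command([
  {"slide": [0.01, 0, 0.001], "yaw": 0, "gripper": 0.8},
  {"slide": [0.015, 0, 0.001], "yaw": 0, "gripper": 0.8},
  {"slide": [0.019, 0, 0.001], "yaw": 0, "gripper": 0.8},
  {"slide": [0.023, 0, 0.001], "yaw": 0, "gripper": 0.8},
  {"slide": [0.025, 0, 0.001], "yaw": 0, "gripper": 0.8},
  {"slide": [0.027, 0, 0.001], "yaw": 0, "gripper": 0.8},
  {"slide": [0.027, 0, 0.001], "yaw": 0, "gripper": 0.8},
])

```text
time_s: 25.1
ee_pos: [0.5469, 0.3641, 0.0143]
eef_rot: [3.142, 0.0, -3.11]
force: [-0.8, 0.8, 0.8]
grip_width: 0.0751
```

Call:
arm_command([
  {"slide": [0.001, 0, 0], "yaw": 0, "gripper": 0.8},
  {"slide": [0.002, 0, 0], "yaw": 0, "gripper": 0.8},
  {"slide": [0.002, 0, 0], "yaw": 0, "gripper": 0.8},
])

```text
time_s: 25.48
ee_pos: [0.5477, 0.3641, 0.0143]
eef_rot: [-3.141, -0.002, -3.11]
force: [-10.6, -2.6, 6.8]
grip_width: 0.0755
```

Call:
arm_command([
  {"slide": [0.001, 0, 0], "yaw": 0, "gripper": 0.8},
  {"slide": [0.001, 0, 0], "yaw": 0, "gripper": 0.8},
])

```text
time_s: 25.72
ee_pos: [0.5477, 0.3641, 0.0143]
eef_rot: [-3.14, -0.005, -3.109]
force: [-19.0, -4.6, 10.7]
grip_width: 0.0753
```

Call:
arm_command([
  {"slide": [-0.01, 0, 0], "yaw": 0, "gripper": 0.8},
  {"slide": [-0.02, 0, 0], "yaw": 0, "gripper": 0.8},
  {"slide": [-0.02, 0.0, 0.06], "yaw": 0, "gripper": 0.8},
  {"slide": [-0.06, -0.03, 0.12], "yaw": 0, "gripper": 0.8},
  {"slide": [-0.11, -0.06, 0.12], "yaw": 0, "gripper": 0.8},
  {"slide": [-0.16, -0.09, 0.12], "yaw": 0, "gripper": 0.8},
  {"slide": [-0.18, -0.13, 0.12], "yaw": 0, "gripper": 0.8},
  {"slide": [-0.18, -0.18, 0.12], "yaw": 0, "gripper": 0.8},
])

```text
time_s: 26.72
ee_pos: [0.3682, 0.1834, 0.1347]
eef_rot: [3.141, 0.001, -3.108]
force: [1.8, -0.8, -0.2]
grip_width: 0.0749
```

```bash
python3 - <<'E'
from h import *
snap('top','t11');snap('side','s11');o=readout.get_obs();print(o['ee_pos'],o['force'],o['time_s'])
i=cv2.imread('pics/t11.png');a=cv2.resize(i[195:270,150:350],None,fx=4,fy=4,interpolation=cv2.INTER_CUBIC)
j=cv2.imread('pics/s11.png');b=cv2.resize(j[250:350,200:400],None,fx=3,fy=3,interpolation=cv2.INTER_CUBIC)
b=cv2.copyMakeBorder(b,0,0,0,200,0);cv2.imwrite('pics/c11.png',np.vstack([a,b]))
d=cv2.absdiff(cv2.imread('pics/t0.png'),i).max(2); 
for n,(x,y,r) in dict(dish_a=(158,287,18),dish_b=(479,300,18),forceps=(438,279,24),bottle=(269,176,10),marker=(133,258,22),tube=(503,270,25)).items(): print(n,d[y-r:y+r,x-r:x+r].mean(),np.percentile(d[y-r:y+r,x-r:x+r],99))
E
```

```text
[0.36914703 0.18141325 0.13468904] [-0.01982269  0.83973393  0.0718875 ] 26.825
dish_a 2.7229938271604937 8.0
dish_b 3.0 10.0
forceps 10.124565972222221 46.0
bottle 2.4575 7.009999999999991
marker 3.4519628099173554 8.650000000000091
tube 3.6144 11.0
```

View pics/c11.png

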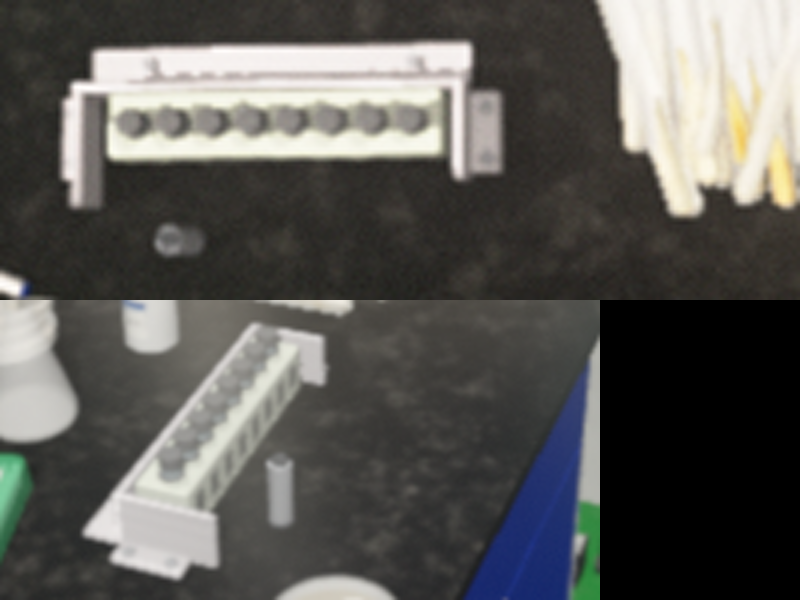

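The rack lies flat against the fence between the cheeks, with its front edge running from (109,160) to (441,155) in the crop. The forceps patch changed in brightness, so I'll compare it before and after.

```bash
python3 - <<'E'
from h import *
a,b,m=[cv2.resize(cv2.imread(f'pics/{n}.png')[255:310,400:500],None,fx=5,fy=5,interpolation=cv2.INTER_CUBIC) for n in('t0','t11','t8')]
cv2.imwrite('pics/c12.png',np.vstack([a,b]))
E
```

```text
(no output)
```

View pics/c12.png

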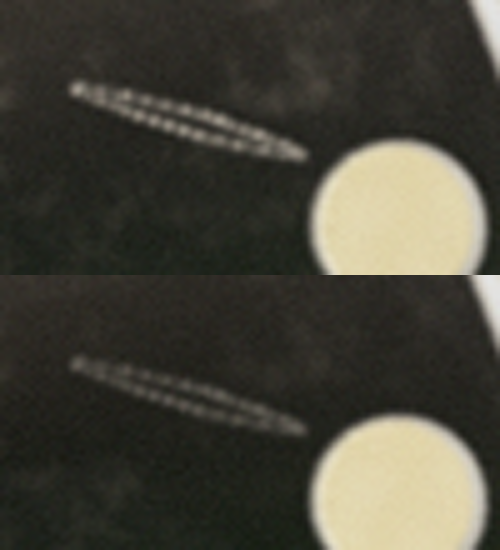

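The forceps are in the same place, with ends at (72,90) and (305,155) in both; the patch only darkened under the arm's shadow. I'm handing in.

```bash
python3 -c "
from station import job; print(job.hand_in())"
```

```text
the job is handed in; nothing more can be done
None
```

The rack is in the bay, with its long side flat against the back fence between the two end cheeks. I handed the job in at about 27 s of the 64 s allowed.

- **What I did:** I pushed the rack on its right end to bring it left. I turned it to about 36° and slid its left end behind the post. Then I swung the right end in and pressed it flat against the fence. All pushing was with the fingertips from outside; the rack was never gripped or lifted.
- **Contact forces:** The final press read about 19 N sideways and 11 N upward at the wrist, well under the limits.
- **Final position:** The last top and side pictures show the rack upright, flush with the fence and clear of both cheeks. The arm was well away from it.
- **Other things on the bench:** Comparing the start and end pictures, both dishes, the bottle, the marker and the tube had not moved. The forceps patch did look different, but an enlarged comparison showed only the arm's shadow.
- **Check that failed:** The automatic rack measurement was wrong in one picture, giving a size that was too large. From there on I read the rack's corners by hand.

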